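# Index the large plate on by two clicks

### The arm

A 7-joint arm with a two-finger parallel gripper is mounted at the origin on the work surface; the furniture and walls round the work are solid. World frame = base frame: x ahead of the robot, y to its left, z up, the work surface at z = 0. Lengths are in m, angles in degrees, forces in N, time in s.
With the tool pointing down it reaches from about 0.4 to 0.875 m from the base axis. Payload 6.5 kg.
Tool frame: the origin (TCP) lies on the centre line of the jaws, within the pads' length; the fingertips stand 25 mm ahead of it and the grasp point (between the pads) lies 6 mm ahead of it; z points along the fingers, y is the line along which they close (so a half turn about z gives the same grasp; the last joint's range is limited). The gripper opens to 85 mm and grips with 20 to 120 N. Pads are 22 mm wide; open, the fingers measure 114 mm over their backs; the gripper's body (76 mm by 85 mm) begins 54 mm behind the grasp point. The pads swing forward as they close: fully open they stand 13 mm farther back than shut.
Start: joints at [-67.964, 30.733, -0.252, 88.115, 0.149, 61.152, -4.079], TCP at [0.283, 0.585, 0.256] pointing down, gripper open.
Joint ranges: [-154.64, 154.64], [-21.42, 123.67], [-72.66, 72.17], [13.99, 137.28], [-74.86, 254.86], [10.95, 109.41], [-158.01, 158.01]. Speed limits (degrees/s): [136.94, 136.94, 180, 180, 180, 180, 180].

### API

Orientations are given as [roll, pitch, yaw] about the fixed x, y, z axes, in that order (R = Rz(yaw) Ry(pitch) Rx(roll)).
In Python, from station import bot, eyes, finder gives the robot as it stands.
- The arm moves only by the tool send_rows, never from a script. Its argument "targets" is a list of rows, each a list of 3 entries, a list of its own where there are three numbers: the turn, a rotation vector about the tool's x, y, z in degrees, then the shift along the tool's x, y, z in m, then the closure, from -1 (fully open) to 1 (shut), so that 0 is half open. In form: [[[ax, ay, az], [tx, ty, tz], fingers], ...]. A call has 1 to 5 rows; each row is the pose to reach, as a shift and turn from the pose commanded when the call began, along the tool's axes at that moment; what a row does not reach only later rows make up. A row lasts 1/8 s, in which the tool goes at most 62.5 mm and 10.7 degrees, less where a joint would pass 70% of its speed; a pose out of reach is approached as far as the arm can. A call with a gripper value outside its range is refused whole. The fingers move at their own pace and stop on an object; "newtons" is the grip in N (left out, the last holds). Time passes only in rows, so rows that repeat a pose let the fingers close. It gives the time, the measured TCP pose, the force, the opening and the grip force at its end, in the units of the state.
- bot.get_obs(): the state, without advancing time (a new reading comes with each control period).
- eyes.get_image(name): name is "scene" or "side" or "wrist"; returns (picture, depth): 384x512x3 uint8, blue, green, red; 384x512 float32, m along the optical axis (not along the pixel's ray), 0 where there is no reading.
- eyes.camera_info(name): a dict with "fx", "fy", "cx", "cy" (pixels), "cam_to_world" (4x4, takes a point from camera to world coordinates). Camera axes: x right, y down, z forward; pixel columns grow to the right and rows downward; lengths in m; the calibration is good to about 2 mm. A picture is of the moment at which its call begins: read the wrist's pose just before it. camera_info takes no time and is no camera call; for the wrist camera it gives the pose at the moment of the call.
- bot.close_job(): hands the job in; it is judged then, once.
Trained networks look in the newest picture that a camera, given by its name, has taken for a name from the list of things; names that differ only in an ending like _2 or _b are one class to them, and where a whole thing is asked for, a point or a joint stands for the part that bears it (a point fixed in the world has none). Each returns a list of dicts, best first, with "p" (0 to 1); they miss things now and then, are a little off and sometimes report something else, mostly with a low value. They report only what shows in the picture. A call takes as long as a camera call.
- finder.search_frame(target, camera): "centre" ([x, y, z] in m, in world coordinates, good to about 4 mm: the middle of the surface that is visible of it).
- finder.cut_out(target, camera): "mask" (384x512 bool, what is visible of it).
- finder.tip_of(target, camera): "centre" ([x, y, z] in m, in world coordinates, good to about 4 mm: a listed point, or the origin of a listed thing).
The state is a dict: "time_s": time; "qpos": joint angles; "qvel": joint speeds; "effort": joint torques, N m; "position": TCP position; "ee_rot": TCP orientation; "contact_force": force on the tool from outside, world axes, zero at the start; "torque": the same for the moment, N m; "gripper_width": finger opening in m; "gripper_force": force on a finger pad.
Only numpy, scipy, OpenCV 4.12 (cv2) and the standard library are available. Lean on these libraries where they do the work, as an engineer would, in place of code of your own. Each camera call takes 0.05 s, during which the arm holds its last target. There are 200 camera calls.

### The job

Two hand-indexed heads are bolted to the welding table for tacking flanges. Take the larger one by the bar grip on its plate, turn the plate clockwise (seen from above) by two clicks of its detent and let go with it seated in that second notch. Leave the smaller head as it is.

Things in the scene. Friction and masses are not known exactly. Their poses are not given: they have to be found in the camera images.
- large_plate (a joint): angle of the larger head's index plate, rad, growing clockwise seen from above; free to turn at least 100 degrees clockwise from the start. A spring roller seats it every 30 degrees (at multiples of 0.524 rad) and it starts seated. Turning on to the next notch takes up to about 0.25 N m, then it snaps forward; released within 10 degrees of a notch it seats itself
- large_grip (a point): on the axis of the larger head's plate (12-lobed steel star wheel, 114 mm across, top 46 mm above the table), middle of its upright bar grip, 74 mm up. The bar is 56 mm long, 14 mm thick and stands from 56 to 92 mm above the table on a hub of 18 mm radius. Site x runs along the bar, z up; it turns with the plate
- large_mark (a point): top of a steel stud, 9 mm thick, on the larger head's plate, in line with the bar, 36 mm from the axis along the grip's x axis, 55 mm above the table; it turns with the plate
- small_mark (a point): top of the like stud on the smaller head's plate (73 mm across, 12 lobes, same heights, bar grip 40 mm long), 23 mm from its axis; this head is left alone. It stands 0.26 m or more to one side of the larger

How it is judged:
By the outcome, as a careful person would: the job done as asked, in the order asked, and still so for the second after the job is handed in, with the robot touching nothing.
It also fails if it takes over 35 s, if anything falls off the work surface, if the arm or the gripper's body presses on something with over 40 N, if the wrist force passes 120 N, or if a joint passes its speed limit or range.

## Working session

There is one attempt and no reset: what is moved stays moved. The work goes in short steps, Python scripts to look and compute and a tool call to move; the robot and the scene stay as the last step left them, time stands still between calls to the robot, and variables do not carry over. Pictures are saved under pics/ and viewed, at most 10 in all, crops included, and the job is handed in when it is done.

Besides the shell and the picture viewer there is one more tool, called after "Call:" by a JSON object that holds its "fn" and its "kwargs". send_rows: Moves the arm, as the interface text tells. Its arguments: {"type":"object","properties":{"targets":{"type":"array"},"newtons":{"type":"number"}},"required":["targets"]}

```bash
mkdir -p pics
cat > h.py <<'E'
from station import bot, eyes, finder
import numpy as np, cv2
def show(o=None):
    o=o or bot.get_obs()
    for k in("time_s","position","ee_rot","qpos","contact_force","torque","gripper_width","gripper_force"): print(k,np.round(o[k],4))
E
python3 - <<'E'
from h import *
show()
a,_=eyes.get_image("scene");b,_=eyes.get_image("side")
cv2.imwrite("pics/a.png",cv2.resize(np.vstack([a,b]),None,fx=.78,fy=.78))
for c in("scene","side"):
  for t in("large_grip","large_mark","small_mark"):
    print(c,t,[(np.round(d["centre"],4),round(d["p"],2)) for d in finder.tip_of(t,c)][:3])
E
```

```text
time_s 0.0
position [0.283  0.5846 0.2554]
ee_rot [-1.799049e+02  6.300000e-03  1.541732e+02]
qpos [-67.9653  30.7778  -0.2526  88.1685   0.1471  61.1493  -4.0803]
contact_force [0.417  0.0703 0.3209]
torque [ 0.0244 -0.0172 -0.0462]
gripper_width 0.0853
gripper_force 0.0
scene large_grip [(array([0.537 , 0.1402, 0.0716]), 0.76)]
scene large_mark [(array([0.5378, 0.1061, 0.0558]), 0.8)]
scene small_mark [(array([ 0.5801, -0.2149,  0.0561]), 0.58)]
side large_grip [(array([0.5348, 0.1378, 0.0769]), 0.68)]
side large_mark [(array([0.5439, 0.1047, 0.0569]), 0.65)]
side small_mark [(array([ 0.5809, -0.2149,  0.0536]), 0.74)]
```

View pics/a.png

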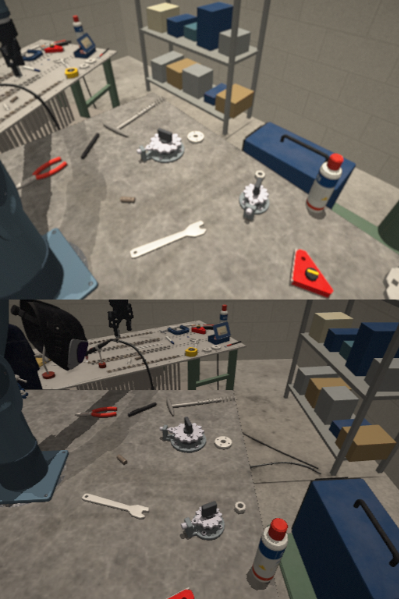

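The upper head (about 165,145 in the scene view) is the larger one. The lower one (255,190) is the smaller. I'll move above the larger head for a closer look.

Call:
{"fn": "send_rows", "kwargs": {"targets": [[[0, 0, 6], [-0.045, -0.031, 0], -1], [[0, 0, 12], [-0.09, -0.062, 0], -1], [[0, 0, 18], [-0.135, -0.093, 0], -1], [[0, 0, 24], [-0.18, -0.124, 0], -1], [[0, 0, 30], [-0.225, -0.155, 0], -1]]}}

```text
time_s: 1.02
position: [0.419, 0.346, 0.2566]
ee_rot: [180.0, -0.0, 124.0]
contact_force: [0.8, 0.7, -0.2]
gripper_width: 0.0852
gripper_force: 0.0
```

Run:
```python
from h import *
from scipy.spatial.transform import Rotation as R
o=bot.get_obs();show(o)
r=R.from_euler('xyz',o["ee_rot"],degrees=True)
print(r.inv().apply(np.array([.537,.139,.25])-o["position"]))
```

```text
time_s 1.025
position [0.419  0.346  0.2566]
ee_rot [ 1.799557e+02 -1.020000e-02  1.239764e+02]
qpos [-51.9682  20.3316   9.6427 104.9542  -4.0781  55.0014  -6.6005]
contact_force [ 0.7994  0.7397 -0.228 ]
torque [ 0.0395 -0.0508 -0.037 ]
gripper_width 0.0852
gripper_force 0.0
[-0.23759738 -0.0178355   0.00653599]
```

Call:
{"fn": "send_rows", "kwargs": {"targets": [[[0, 0, 7], [-0.05, -0.004, 0], -1], [[0, 0, 14], [-0.1, -0.008, 0], -1], [[0, 0, 20], [-0.15, -0.012, 0], -1], [[0, 0, 27], [-0.2, -0.015, 0], -1], [[0, 0, 27], [-0.238, -0.018, 0], -1]]}}

```text
time_s: 1.65
position: [0.538, 0.1384, 0.2566]
ee_rot: [180.0, 0.0, 97.0]
contact_force: [0.2, 0.4, -0.3]
gripper_width: 0.0859
gripper_force: 0.0
```

Run:
```python
from h import *
show()
a,_=eyes.get_image("wrist")
cv2.imwrite("pics/w.png",a)
for t in("large_grip","large_mark"):
    print(t,[(np.round(d["centre"],4),round(d["p"],2)) for d in finder.tip_of(t,"wrist")][:3])
i=eyes.camera_info("wrist");print(i)
```

```text
time_s 1.65
position [0.538  0.1384 0.2566]
ee_rot [1.799562e+02 2.300000e-02 9.701300e+01]
qpos [-34.6607  22.1396  19.9962 103.6843  -8.9411  55.6791  -3.9564]
contact_force [ 0.1629  0.3509 -0.3457]
torque [ 0.0109 -0.0212  0.0051]
gripper_width 0.0859
gripper_force 0.0
large_grip [(array([0.5332, 0.14  , 0.0812]), 0.89)]
large_mark [(array([0.5376, 0.1146, 0.0562]), 0.96)]
{'fx': 328.96826583295183, 'fy': 328.96826583295183, 'cx': 260.1524791291665, 'cy': 192.0191568397428, 'cam_to_world': array([[ 0.99266696,  0.11368371,  0.04108929,  0.52855457],
       [ 0.12087103, -0.93793543, -0.3250651 ,  0.22276381],
       [ 0.00158449,  0.32764789, -0.94479858,  0.37367507],
       [ 0.        ,  0.        ,  0.        ,  1.        ]])}
```

View pics/w.png

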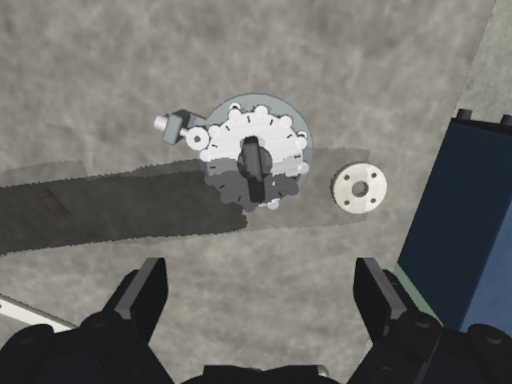

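The wrist view shows the star wheel at about (253,158). Its black bar runs from (250,138) to (258,200), and the roller block is at the left (185,130). I'll fit the bar and plate from depth.

```bash
cat >> h.py <<'E'
def fit():
    i=eyes.camera_info("wrist");a,d=eyes.get_image("wrist")
    v,u=np.mgrid[:384,:512]; P=np.stack([(u-i["cx"])/i["fx"]*d,(v-i["cy"])/i["fy"]*d,d,np.ones_like(d)],-1)@i["cam_to_world"].T
    P=P[...,:3]; ok=(d>0)&(np.hypot(P[...,0]-.536,P[...,1]-.139)<.075)
    for n,lo,hi in(("bar",.084,.1),("plate",.040,.051),("stud",.0525,.059)):
        m=ok&(P[...,2]>lo)&(P[...,2]<hi); q=P[m]
        if len(q)<5: print(n,len(q)); continue
        r=cv2.minAreaRect((q[:,:2]*1000).astype(np.float32)); c=cv2.minEnclosingCircle((q[:,:2]*1000).astype(np.float32))
        w,V=np.linalg.eigh(np.cov(q[:,:2].T)); print(n,len(q),"z",np.median(q[:,2]).round(4),"rect",np.round(r[0],1),np.round(r[1],1),"axis deg",np.degrees(np.arctan2(V[1,1],V[0,1])).round(1),"circ",np.round(c[0],1),round(c[1],1),"mean",q[:,:2].mean(0).round(4))
    return a
E
python3 - <<'E'
from h import *
a=fit()
cv2.imwrite("pics/w2.png",cv2.resize(a[80:230,150:320],None,fx=4,fy=4,interpolation=cv2.INTER_CUBIC)[:600])
for c in("scene","side"):
  eyes.get_image(c)
  print(c,[[(np.round(d["centre"],4),round(d["p"],2)) for d in finder.tip_of(t,c)][:2] for t in("large_grip","large_mark")])
E
```

```text
bar 945 z 0.0914 rect [533.2 142.2] [14.  55.8] axis deg 104.6 circ [532.1 141.9] 28.0 mean [0.533  0.1437]
plate 7083 z 0.0458 rect [533.6 141.8] [112.7 113.8] axis deg 173.6 circ [526.2 144.8] 64.1 mean [0.5294 0.1471]
stud 417 z 0.0557 rect [532.5 148.6] [35.1 42.8] axis deg -165.0 circ [533.2 147.9] 22.5 mean [0.5352 0.1435]
scene [[(array([0.5373, 0.1404, 0.0703]), 0.83)], [(array([0.5349, 0.1048, 0.0546]), 0.97)]]
side [[(array([0.5321, 0.1375, 0.0776]), 0.9)], [(array([0.543 , 0.1039, 0.0557]), 0.88)]]
```

View pics/w2.png

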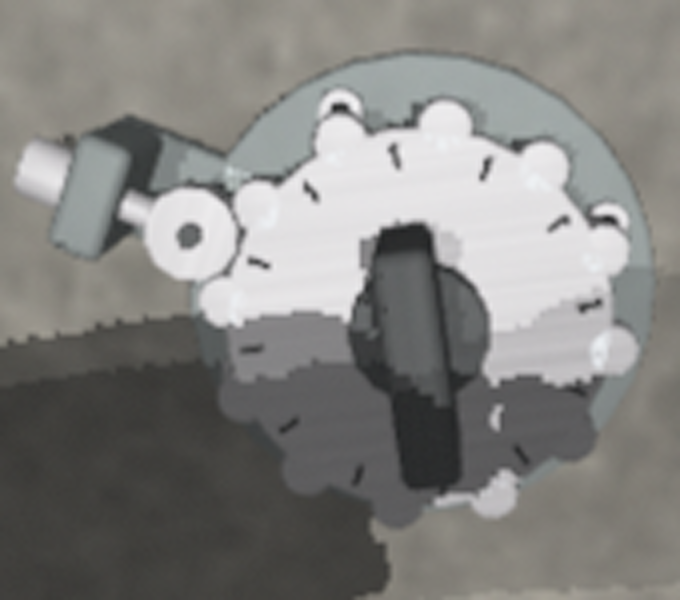

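Bar centre is (0.533,0.142) at heading 104.6°. The fingers go half closed on the way down, because the roller block stands near where they would be when fully open.

Call:
{"fn": "send_rows", "kwargs": {"targets": [[[0, 0, -4], [0.002, -0.002, 0.03], 0], [[0, 0, -7.6], [0.004, -0.004, 0.065], 0], [[0, 0, -7.6], [0.004, -0.004, 0.1], 0], [[0, 0, -7.6], [0.004, -0.004, 0.11], 0], [[0, 0, -7.6], [0.004, -0.004, 0.11], 0]]}}

```text
time_s: 2.78
position: [0.5325, 0.1442, 0.1464]
ee_rot: [-180.0, 0.0, 104.8]
contact_force: [-0.0, 0.8, 0.8]
gripper_width: 0.0428
gripper_force: 0.0
```

Run:
```python
from h import *
show()
a=fit();cv2.imwrite("pics/w3.png",a)
```

```text
time_s 2.775
position [0.5325 0.1442 0.1464]
ee_rot [-1.799758e+02  8.900000e-03  1.047920e+02]
qpos [-31.7983  30.389   15.6406 108.7487 -11.6544  42.4155   5.2326]
contact_force [-0.0118  0.8493  0.7611]
torque [ 0.0274  0.011  -0.0652]
gripper_width 0.0428
gripper_force 0.0
bar 2080 z 0.0914 rect [533.1 142.3] [14.  55.9] axis deg 104.6 circ [533.1 142.2] 28.2 mean [0.5323 0.145 ]
plate 13660 z 0.0457 rect [533.2 142. ] [112.7 113.5] axis deg 177.3 circ [526.1 145.8] 63.9 mean [0.5277 0.1499]
stud 828 z 0.0557 rect [531.7 148.6] [35.1 42.3] axis deg -165.5 circ [531.9 148. ] 22.3 mean [0.5332 0.1434]
```

View pics/w3.png

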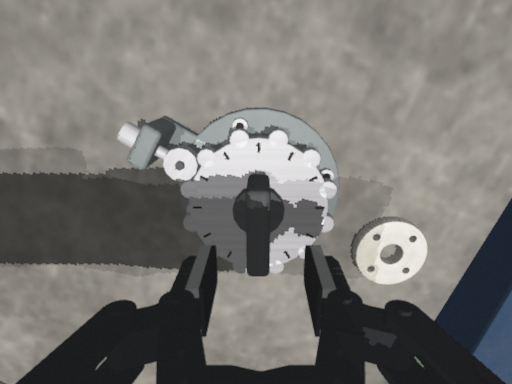

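The jaws straddle the bar (258,225) symmetrically. Next I'll descend and close.

Call:
{"fn": "send_rows", "kwargs": {"targets": [[[0, 0, 0], [-0.002, 0, 0.025], 0], [[0, 0, 0], [-0.002, 0, 0.045], 0], [[0, 0, 0], [-0.002, 0, 0.058], 0], [[0, 0, 0], [-0.002, 0, 0.058], 0], [[0, 0, 0], [-0.002, 0, 0.058], 0.3]], "newtons": 50}}

```text
time_s: 3.45
position: [0.5338, 0.1422, 0.0892]
ee_rot: [179.9, -0.0, 104.8]
contact_force: [0.3, -0.1, 0.9]
gripper_width: 0.03
gripper_force: 0.0
```

Call:
{"fn": "send_rows", "kwargs": {"targets": [[[0, 0, 0], [0, 0, 0], 0.5], [[0, 0, 0], [0, 0, 0], 0.8], [[0, 0, 0], [0, 0, 0], 1], [[0, 0, 0], [0, 0, 0], 1], [[0, 0, 0], [0, 0, 0], 1]], "newtons": 50}}

```text
time_s: 4.08
position: [0.5318, 0.1418, 0.0889]
ee_rot: [-179.9, -0.0, 104.8]
contact_force: [-5.3, -1.5, 9.4]
gripper_width: 0.013
gripper_force: 50.1
```

```bash
python3 -c "
from h import *
show()"
```

```text
time_s 4.075
position [0.5318 0.1418 0.0889]
ee_rot [-1.798566e+02 -2.870000e-02  1.047522e+02]
qpos [-30.0262  35.704   13.7147 109.9874 -13.6779  36.0131   7.0917]
contact_force [-5.3311 -1.5237  9.3778]
torque [-0.1795  1.0854 -0.1062]
gripper_width 0.013
gripper_force 50.148
```

Clockwise seen from above is a positive turn about the tool's z, which points down.

Call:
{"fn": "send_rows", "kwargs": {"targets": [[[0, 0, 6], [0, -0.001, -0.001], 1], [[0, 0, 12], [0, -0.001, -0.001], 1], [[0, 0, 18], [0, -0.001, -0.001], 1], [[0, 0, 24], [0, -0.001, -0.001], 1], [[0, 0, 30], [0, -0.001, -0.001], 1]]}}

```text
time_s: 4.7
position: [0.5319, 0.1417, 0.089]
ee_rot: [-180.0, 0.0, 74.6]
contact_force: [1.8, -0.4, -7.2]
gripper_width: 0.0128
gripper_force: 50.2
```

```bash
python3 -c "
from h import *
show()"
```

```text
time_s 4.7
position [0.5319 0.1417 0.089 ]
ee_rot [-1.799974e+02  1.400000e-02  7.456120e+01]
qpos [-35.9286  36.782   21.5911 110.432  -21.5906  36.7492 -16.1853]
contact_force [ 1.8193 -0.3816 -7.1812]
torque [-0.0336 -0.3092  0.1071]
gripper_width 0.0128
gripper_force 50.1756
```

Call:
{"fn": "send_rows", "kwargs": {"targets": [[[0, 0, 6], [0, 0, 0], 1], [[0, 0, 12], [0, 0, 0], 1], [[0, 0, 18], [0, 0, 0], 1], [[0, 0, 24], [0, 0, 0], 1], [[0, 0, 30], [0, 0, 0], 1]]}}

```text
time_s: 5.32
position: [0.5321, 0.1416, 0.089]
ee_rot: [180.0, -0.0, 44.6]
contact_force: [2.6, -1.8, -8.6]
gripper_width: 0.0133
gripper_force: 50.1
```

Call:
{"fn": "send_rows", "kwargs": {"targets": [[[0, 0, 0], [0, 0, 0], 1], [[0, 0, 0], [0, 0, 0], 1]]}}

```text
time_s: 5.58
position: [0.532, 0.1417, 0.089]
ee_rot: [180.0, 0.0, 44.9]
contact_force: [3.1, -0.3, -10.7]
gripper_width: 0.0128
gripper_force: 49.8
```

```bash
python3 -c "
from h import *
show();fit()"
```

```text
time_s 5.575
position [0.532  0.1417 0.089 ]
ee_rot [1.799788e+02 8.000000e-03 4.486860e+01]
qpos [-41.4822  38.4661  29.262  110.7413 -29.3492  38.287  -39.1125]
contact_force [  3.0568  -0.2659 -10.6952]
torque [-0.0537 -0.6918 -0.1735]
gripper_width 0.0128
gripper_force 49.7547
bar 5183 z 0.0914 rect [532.2 144.6] [54.4 37.3] axis deg -135.3 circ [533.3 141.9] 28.4 mean [0.5366 0.1456]
plate 18707 z 0.0456 rect [535.3 151.1] [ 94.3 119.9] axis deg 146.8 circ [525.8 143.6] 63.9 mean [0.5411 0.1537]
stud 604 z 0.0554 rect [542.1 151.6] [29.7 35.2] axis deg 135.2 circ [538.7 148. ] 20.2 mean [0.5397 0.1489]
```

Now release, opening only partly, then lift straight up.

Call:
{"fn": "send_rows", "kwargs": {"targets": [[[0, 0, 0], [0, 0, 0], 0.5], [[0, 0, 0], [0, 0, 0], 0.3], [[0, 0, 0], [0, 0, 0], 0.2], [[0, 0, 0], [0, 0, 0], 0.2], [[0, 0, 0], [0, 0, 0], 0.2]]}}

```text
time_s: 6.25
position: [0.5321, 0.1418, 0.0894]
ee_rot: [-180.0, -0.0, 44.8]
contact_force: [-0.1, -1.0, 0.2]
gripper_width: 0.0344
gripper_force: 0.0
```

Call:
{"fn": "send_rows", "kwargs": {"targets": [[[0, 0, 0], [0, 0, -0.02], 0.2], [[0, 0, 0], [0, 0, -0.06], 0.2], [[0, 0, 0], [0, 0, -0.1], 0.2], [[0, 0, 0], [0, 0, -0.14], 0.2], [[0, 0, 0], [0, 0, -0.14], 0.2]]}}

```text
time_s: 6.88
position: [0.5342, 0.1419, 0.2335]
ee_rot: [179.9, -0.4, 44.7]
contact_force: [0.4, 0.3, 0.0]
gripper_width: 0.034
gripper_force: 0.0
```

Run:
```python
from h import *
show();a=fit();cv2.imwrite("pics/w4.png",a)
```

```text
time_s 6.875
position [0.5342 0.1419 0.2335]
ee_rot [179.8565  -0.3759  44.7469]
qpos [-48.4924  26.3759  38.174  106.3472 -20.0216  53.6637 -46.5166]
contact_force [0.4339 0.286  0.0183]
torque [-0.0074 -0.0409 -0.0129]
gripper_width 0.034
gripper_force 0.0
bar 1041 z 0.0914 rect [533.5 141.8] [55.4 13.3] axis deg -135.8 circ [533.9 141.4] 28.1 mean [0.5346 0.1432]
plate 7830 z 0.0457 rect [533.1 141.9] [113. 113.] axis deg 159.5 circ [525.9 144.3] 63.8 mean [0.5332 0.1457]
stud 508 z 0.0556 rect [537.5 146.2] [43.1 34.9] axis deg 132.8 circ [537.  145.7] 22.4 mean [0.5337 0.1426]
```

View pics/w4.png

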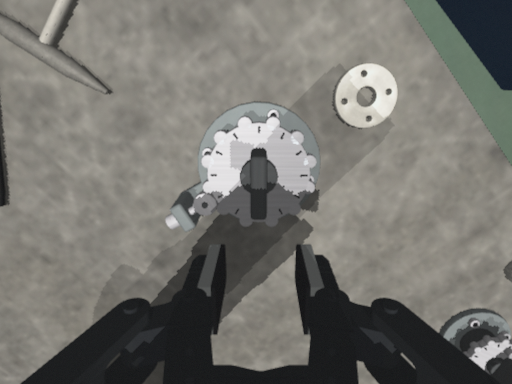

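The bar (258,185) now lies at 44.2°, against 104.6° before. That is a 60° clockwise turn, so the plate is seated in the second notch and the gripper is clear of it.

```bash
python3 -c "
from h import *
print(bot.close_job())"
```

```text
the job is handed in; nothing more can be done
None
```

I turned the larger head's plate two clicks clockwise (about 60° by the wrist camera) and let go with it in the second notch. The smaller head wasn't touched, and the job is handed in at about 7 s; no verdict came back.

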